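# Take the drilled cushion stop out of the vise and tuck it under the locker lid

### The arm

A 6-joint arm with a two-finger parallel gripper is mounted at the origin on the work surface. World frame = base frame: x ahead of the robot, y to its left, z up, the work surface at z = 0. Lengths are in mm, angles in degrees, forces in N, time in s.
With the tool pointing down it reaches from about 300 to 850 mm from the base axis. Payload 4.2 kg.
Tool frame: the origin (TCP) lies midway between the tips of the shut fingers; the grasp point (between the pads) lies 19 mm behind it; y points along the fingers, z is the direction in which the jaws open and shut, and the axes are right-handed (so a half turn about y gives the same grasp; the last joint's range is limited). The gripper opens to 91 mm and grips with 3 to 60 N. Pads are 32 mm wide; open, the fingers measure 118 mm over their backs; the gripper's body (76 mm by 178 mm) begins 60 mm behind the grasp point.
Start: joints at [76.146, 18.312, 89.639, -0, 72.044, -1.146], TCP at [126.493, 560.93, 213.976] pointing down, gripper open.
Joint ranges: [-177.97, 177.97], [-48.28, 115.42], [12.27, 149.76], [-77.06, 257.06], [2.81, 150.46], [-146.56, 146.56]. Speed limits (degrees/s): [147.25, 147.25, 180, 180, 180, 180].

### API

Orientations are given as [roll, pitch, yaw] about the fixed x, y, z axes, in that order (R = Rz(yaw) Ry(pitch) Rx(roll)).
In Python, from workcell import env gives the robot as it stands.
- The arm moves only by the shell command python3 -m handwheel 'ROWS' [FORCE]. ROWS is JSON, a list of rows, each a list of 3 entries, a list of its own where there are three numbers: the opening, from 0 (shut) to 1 (fully open), then the shift along the tool's x, y, z in mm, then the turn, a rotation vector about the tool's x, y, z in degrees. A call has exactly 10 rows; each row shifts and turns the commanded pose from where the row before left it, along the tool's axes as they then stand; what a row does not reach is not made up. A row lasts 1/12 s, in which the tool goes at most 41.7 mm and 7.16 degrees, less where a joint would pass 70% of its speed; a pose out of reach is approached as far as the arm can. A call is refused whole if a number of a shift passes 41.7 or a number of a turn 7.16, either way. A call with a gripper value outside its range is refused whole. The fingers move at their own pace and stop on an object; FORCE is the grip in N (left out, the last holds). Time passes only in rows, so rows that do not move let the fingers close, or fill a call up. It gives the time, the measured TCP pose, the force and the opening at its end, in the units of the state.
- env.state(): the state, without advancing time (a new reading comes with each control period).
- env.grab_frame(name): name is "side" or "top"; returns the picture (480x640x3 uint8, red, green, blue); there is no depth.
- env.camera_info(name): a dict with "fx", "fy", "cx", "cy" (pixels), "camera_from_world" (4x4, takes a point from world to camera coordinates). Camera axes: x right, y down, z forward; pixel columns grow to the right and rows downward; lengths in mm; the calibration is good to about 2 mm. A picture is of the moment at which its call begins. camera_info takes no time and is no camera call.
- env.job_done(): hands the job in, once; it reports no verdict.
Trained networks look in the newest picture that a camera, given by its name, has taken for a name from the list of things; names that differ only in an ending like _2 or _b are one class to them, and where a whole thing is asked for, a point or a joint stands for the part that bears it (a point fixed in the world has none). Each returns a list of dicts, best first, with "p" (0 to 1); they miss things now and then, are a little off and sometimes report something else, mostly with a low value. They report only what shows in the picture. A call takes as long as a camera call. They do not tell look-alikes from the thing itself.
- env.masks_of(camera, label): "region" (480x640 bool, what is visible of it) and "location" ([column, row] in pixels, amid what is visible of it).
The state is a dict: "time_s": time; "qpos": joint angles; "qvel": joint speeds; "effort": joint torques, N m; "ee_pos": TCP position; "ee_rot": TCP orientation; "force": force on the tool from outside, world axes, zero at the start; "torque": the same for the moment, N m; "gripper_width": finger opening in mm.
Only numpy, scipy, OpenCV 4.12 (cv2) and the standard library are available. Lean on these libraries where they do the work, as an engineer would, in place of code of your own. Each camera call takes 0.05 s, during which the arm holds its last target.

### The job

Slide the vise's jaw open by the knob on its pull rod, lift out the drilled aluminium cushion-stop strip and lay it on the ledge of the plywood locker, then tuck its flat flange under the overlapping edge of the closed lid, centred along the lid, until it is fully home against the batten underneath, without lifting the lid. Finish while still holding the strip firmly pressed down flat on the ledge, as if a workmate were about to drive the screws: do not let go or back off. Leave the meter on the lid and everything else on the bench where it is.

Things in the scene. Friction and masses are not known exactly. Their poses are not given: they have to be found in the camera images.
- strip: plain aluminium angle, about 0.4 kg, three holes. Origin: centre of the flange's underside, x lengthwise, z up. Flange 180 x 80 x 5 mm (y -40 to +40 mm); the edge at y = -40 is tucked. Upstand at y +30 to +40 mm, 10 mm thick, top 45 mm above the underside. At the start it lies level in the vise, axes parallel to the vise's, origin 54 mm above the vise's, up to 15 mm off centre in x.
- upstand (a point): where to pinch the strip across its 10 mm thickness: middle of the upstand, halfway along, 30 mm above the flange's underside (15 mm below the upstand's top), 35 mm from the strip's origin along its y
- tuck_edge_a (a point): one end (x = -90 mm, y = -40 mm) of the underside of the strip's free flange edge
- tuck_edge_b (a point): the other end (x = +90 mm, y = -40 mm) of the underside of the strip's free flange edge
- vise: low grey quick-action drill-press vise bolted to the bench, jaws 120 mm wide along its x; origin on the bench below its clamping centre. Fixed jaw (at the strip's upstand) on its +y side, sliding jaw (at the flange edge) on its -y side; both jaw tops are 62 mm above the bench, 8 mm above the strip's underside. Its lock lever is already released.
- jaw (a joint): travel of the sliding jaw in m along the vise's -y (away from the fixed jaw): 0 closed on the strip, 0.045 fully open. It slides against about 4 N (plus 8 N per m/s) and stays where it is left. 25 mm is plenty to free the strip.
- jaw_handle (a point): centre of the round black knob on the end of the sliding jaw's pull rod, moving with the jaw: a cylinder 32 mm in diameter and 44 mm long, lying along the vise's y, 38 mm above the bench and 200 mm from the vise's origin along its -y when closed. The rod (16 mm) comes in from the vise side; free from above and on its other sides.
- bay: plywood electrics locker, fixed, 320 (its x) x 300 mm (its y); origin on the bench below its centre, z up. Lid 12 mm thick, carpeted grey, hinged on the -y side, covers y -150 to +70 mm. Beyond it to y = +150 lies the bare plywood ledge, 80 mm above the bench. The lid rests on a batten and its edge overhangs the ledge, leaving a slot 10 mm high and 30 mm deep.
- ledge: the locker's fixed plywood ledge board, 320 x 125 x 12 mm, which runs on under the lid; its top is 80 mm above the bench; origin and axes as the locker's
- batten_face (a point): on the ledge (80 mm above the bench) at the foot of the batten's face under the lid, halfway along; axes as the locker's, at its y = +40 mm. The tucked edge stops here: the strip goes in along the locker's -y with its axes parallel to the locker's; when home its origin is 40 mm from here along +y.
- lid_edge (a point): middle of the lower rim of the lid's free edge, at the locker's y = +70 mm, 10 mm above the ledge while the lid is closed
- lid (a joint): angle of the lid's hinge in rad: 0 closed (lying on the batten), grows as the lid lifts; loose, about 0.5 kg, held shut only by weight
- multimeter: black handheld multimeter, 78 x 150 x 34 mm, lying flat on the locker's lid; origin at the centre of its underside
- screwdriver: screwdriver 180 mm long lying on the bench; bystander
- screw_tray: open black plastic tray 75 x 75 x 30 mm with screws; bystander, origin at the centre of its underside
- tape_measure: black tape measure 70 x 36 x 62 mm; bystander, origin at the centre of its underside
- washer_jar: clear jar 60 mm in diameter, 75 mm tall; bystander, origin at the centre of its underside
- work_light: small grey lamp 50 x 60 x 40 mm; bystander, origin at the centre of its underside
- offcut: 45 mm long offcut of the same aluminium angle as the strip, standing loose on the bench; bystander, origin at the centre of its underside
There are look-alikes about, which are no part of the job. What is shaped like the strip but pink is not meant.

How it is judged (in metres and radians):
On the way, in this order (a step that is already met when the one before it is completed fails the run):
1. the jaw is slid open by 15 mm or more while the strip still lies in the vise (value of joint jaw above 0.015 m and z of strip in the frame of vise between 0.05 and 0.06 m), for 0.2 s.
2. the strip is lifted clear of the vise (z of strip in the frame of vise above 0.075 m and contact force between strip and vise below 0.1 N and contact force between the fingers and strip above 1 N), for 0.2 s.
3. the strip's flange is tucked under the closed lid, home against the batten (y of tuck_edge_a in the frame of batten_face between -0.004 and 0.006 m and z of tuck_edge_a in the frame of batten_face between -0.003 and 0.004 m and y of tuck_edge_b in the frame of batten_face between -0.004 and 0.006 m and z of tuck_edge_b in the frame of batten_face between -0.003 and 0.004 m and x of strip in the frame of batten_face between -0.02 and 0.02 m and value of joint lid below 0.012 rad), for 0.1 s.
At the end, for the whole second after the job is handed in: Held for the last second: tucked edge within 6 mm of the batten at both ends, strip within 20 mm of the lid's middle, flat on the ledge (edge under 4 mm, tilt under 0.04 rad), gripped or pressed over 3 N and bearing on the ledge over 8 N, lid closed (under 0.012 rad), jaw open, all still (all of step 3 and angle between strip's own z axis and vertical below 0.04 rad and angle between the x axis of strip and the x axis of bay, either way round below 0.06 rad and contact force between strip and ledge above 8 N and contact force between the fingers and strip above 3 N and linear speed of strip below 0.01 m/s and value of joint jaw above 0.01 m); the arm keeps its last pose, push and grip.
It fails at once if the lid is lifted (more than 0.03 rad, 6.6 mm at its edge) (value of joint lid above 0.03 rad).
It fails at once if the meter on the lid or another bystander is moved by more than 25 mm (distance of any of multimeter, screwdriver, screw_tray, tape_measure, washer_jar, work_light, offcut from where it was at the start of the episode above 0.025 m).
It also fails if it takes over 54 s, if anything falls off the work surface, if the arm or the gripper's body presses on something with over 40 N, if the wrist force passes 120 N, or if a joint passes its speed limit or range.

## Working session

There is one attempt and no reset: what is moved stays moved. The work goes in short steps, Python scripts to look and compute and a shell command to move; the robot and the scene stay as the last step left them, time stands still between calls to the robot, and variables do not carry over. Pictures are saved under pics/ and viewed, and the job is handed in when it is done.

```bash
mkdir -p pics; ls
python3 - <<'E'
from workcell import env
import cv2, json
print(env.state())
for n in ("side","top"):
    f=env.grab_frame(n); cv2.imwrite(f"pics/{n}0.png",f[:,:,::-1])
    i=env.camera_info(n); print(n,i)
E
```

```text
pics
{'time_s': 0.0, 'qpos': array([ 7.61460754e+01,  1.83495194e+01,  8.97065596e+01, -1.24139657e-03,
        7.20432485e+01, -1.14638794e+00]), 'qvel': array([-0.02078265,  0.0273261 ,  0.09683093,  0.01644844, -0.0045886 ,
        0.05736585]), 'effort': array([ 1.20428620e-03, -4.12446570e+01, -2.31973189e+01,  7.28148851e-02,
        4.56292438e-02, -1.56745873e-04]), 'ee_pos': array([126.3745345 , 560.4209089 , 213.14050787]), 'ee_rot': array([-9.00993312e+01,  8.07209087e-04, -1.27071536e+01]), 'force': array([0.86432618, 0.46579055, 0.15994798]), 'torque': array([0.01811861, 0.03140257, 0.03309259]), 'gripper_width': 90.98178016122826}
side {'fx': 610.7543870741725, 'fy': 610.7543870741725, 'cx': 314.35020957628717, 'cy': 251.18770751024326, 'camera_from_world': array([[ 9.86683718e-01, -1.62551837e-01, -5.66926746e-03,
        -5.13349624e+02],
       [-1.15869649e-01, -6.78008823e-01, -7.25863803e-01,
         1.69692710e+02],
       [ 1.14146681e-01,  7.16854892e-01, -6.87815091e-01,
         1.39344074e+03],
       [ 0.00000000e+00,  0.00000000e+00,  0.00000000e+00,
         1.00000000e+00]])}
top {'fx': 462.69968947708475, 'fy': 462.69968947708475, 'cx': 315.57035926713485, 'cy': 231.16169638565796, 'camera_from_world': array([[ 1.93772926e-02, -9.99800829e-01,  4.77726245e-03,
         4.93060130e+01],
       [-9.95597934e-01, -1.97336446e-02, -9.16260718e-02,
         5.55051652e+02],
       [ 9.17020953e-02, -2.98076743e-03, -9.95782025e-01,
         1.29583517e+03],
       [ 0.00000000e+00,  0.00000000e+00,  0.00000000e+00,
         1.00000000e+00]])}
```

View pics/side0.png

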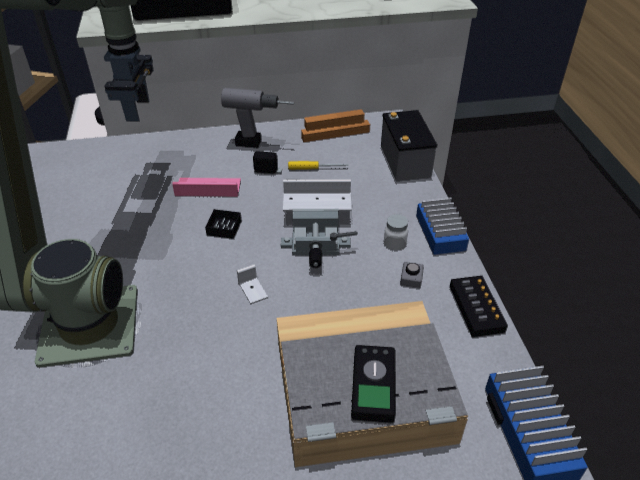

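View pics/top0.png

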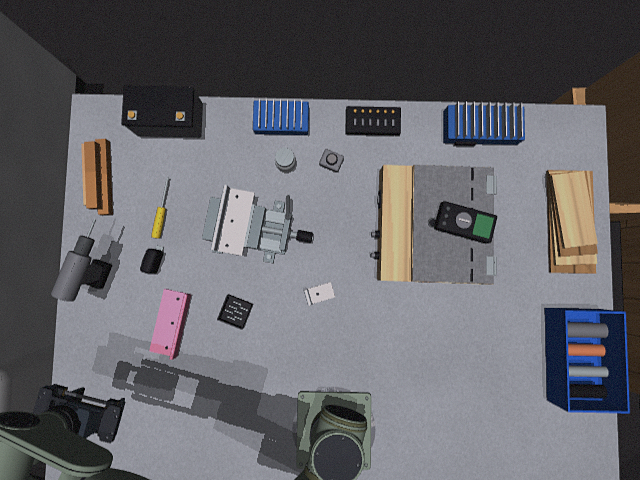

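The side view shows the strip in the vise at about (317,198) with the knob at (316,257), and the locker at (370,380) with its ledge on the vise side. In the top view the strip is at (233,220), the knob at (305,237) and the ledge at (396,223). The pink strip is a look-alike. Next I'll measure.

```bash
cat > h.py <<'E'
import numpy as np, cv2
from workcell import env
from scipy.optimize import least_squares
CI={n:env.camera_info(n) for n in("side","top")}
def proj(n,P):
    c=CI[n];P=np.atleast_2d(P);q=P@c["camera_from_world"][:3,:3].T+c["camera_from_world"][:3,3]
    return np.c_[c["fx"]*q[:,0]/q[:,2]+c["cx"],c["fy"]*q[:,1]/q[:,2]+c["cy"]]
def PM(n):
    c=CI[n];return np.array([[c["fx"],0,c["cx"]],[0,c["fy"],c["cy"]],[0,0,1]])@c["camera_from_world"][:3]
def tri(ps,pt):
    X=cv2.triangulatePoints(PM("side"),PM("top"),np.array(ps,float).reshape(2,1),np.array(pt,float).reshape(2,1))[:,0];return X[:3]/X[3]
def onz(n,uv,z):
    M=PM(n);A=M[:,[0,1]];H=np.c_[A,M[:,2]*z+M[:,3]]
    p=np.linalg.inv(H)@np.array([uv[0],uv[1],1.]);return p[:2]/p[2]
E
python3 - <<'E'
from h import *
out={}
for n in("side","top"):
    env.grab_frame(n)
    for l in("strip","jaw_handle","vise","bay","lid","ledge","multimeter"):
        r=env.masks_of(n,l)
        for k,d in enumerate(r[:3]):
            m=d["region"];ys,xs=np.nonzero(m)
            print(n,l,round(d["p"],2),np.round(d["location"],1),m.sum(),"bbox",xs.min(),ys.min(),xs.max(),ys.max())
            out[f"{n}_{l}_{k}"]=m
np.savez("m.npz",**out)
# zoom pics
s=cv2.imread("pics/side0.png");t=cv2.imread("pics/top0.png")
cv2.imwrite("pics/zs.png",cv2.resize(s[165:285,265:375],None,fx=5,fy=5,interpolation=cv2.INTER_CUBIC))
cv2.imwrite("pics/zt.png",cv2.resize(t[165:285,195:325],None,fx=5,fy=5,interpolation=cv2.INTER_CUBIC))
cv2.imwrite("pics/zt2.png",cv2.resize(t[155:295,365:505],None,fx=4,fy=4,interpolation=cv2.INTER_CUBIC))
cv2.imwrite("pics/zs2.png",cv2.resize(s[290:470,265:475],None,fx=3,fy=3,interpolation=cv2.INTER_CUBIC))
print(env.state()["time_s"])
E
```

```text
side strip 0.82 [316.2 193.6] 2006 bbox 283 180 351 210
side strip 0.61 [208.  186.8] 1153 bbox 173 178 239 196
side jaw_handle 0.65 [314.7 219.7] 1080 bbox 293 209 338 267
side jaw_handle 0.58 [318.6 235.7] 2617 bbox 280 209 356 267
side jaw_handle 0.52 [316.8 194. ] 1982 bbox 283 179 350 210
side vise 0.58 [319.1 236.3] 2550 bbox 281 208 354 267
side bay 0.58 [350.3 381.9] 21312 bbox 277 301 467 466
side bay 0.58 [310.4 160. ] 296 bbox 288 161 347 170
side lid 0.8 [352.6 381.8] 13767 bbox 280 324 467 442
side ledge 0.95 [350.5 321.3] 3538 bbox 277 302 429 342
side ledge 0.51 [352.6 381.9] 13103 bbox 282 324 465 441
side ledge 0.5 [315.8 195. ] 1922 bbox 283 180 350 210
side multimeter 0.85 [375.8 389.4] 3309 bbox 350 345 396 423
side multimeter 0.66 [314.3 197. ] 1943 bbox 283 180 351 210
side multimeter 0.15 [303.6 162.1] 232 bbox 289 161 320 168
top strip 0.79 [232.4 219.8] 2019 bbox 212 186 253 255
top strip 0.79 [169.4 321.7] 1788 bbox 150 290 189 359
top jaw_handle 0.7 [258.1 231.6] 1045 bbox 243 205 312 248
top vise 0.89 [267.2 228.6] 2756 bbox 202 195 312 262
top bay 0.72 [431.6 229.2] 12068 bbox 372 164 497 284
top bay 0.34 [234.  311.4] 740 bbox 218 295 251 328
top lid 0.77 [444.7 234.7] 7787 bbox 411 165 496 284
top lid 0.25 [235.6 221.3] 1961 bbox 212 187 253 254
top ledge 0.59 [393.4 224.8] 3456 bbox 380 165 411 281
top multimeter 0.88 [464.9 225.6] 1802 bbox 434 201 496 243
0.9
```

View pics/zs.png

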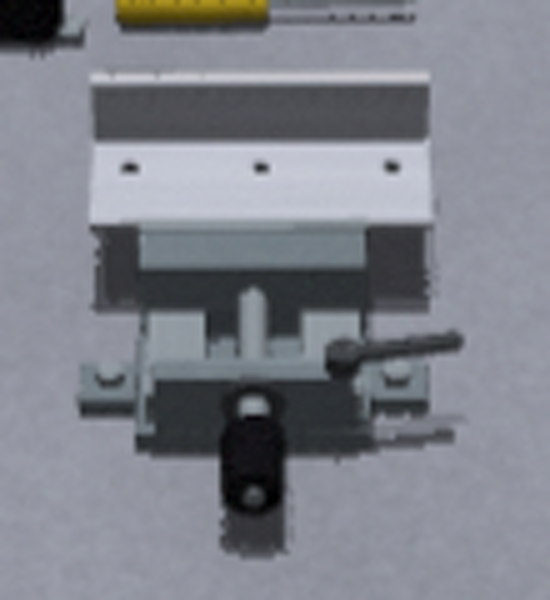

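View pics/zt.png

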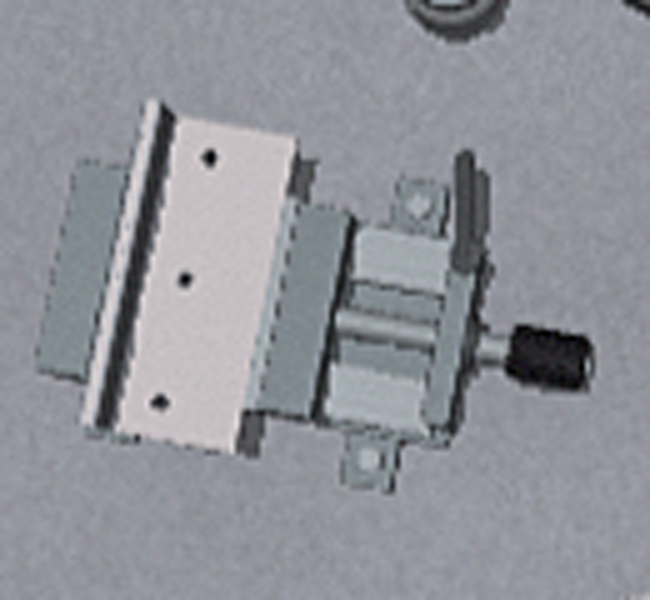

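View pics/zs2.png

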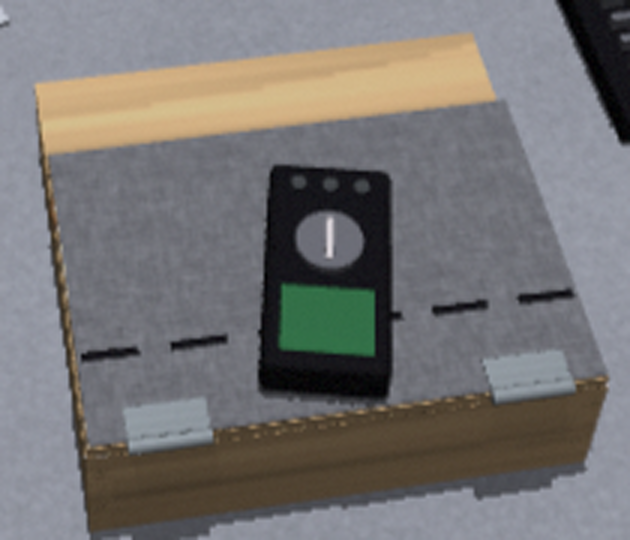

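View pics/zt2.png

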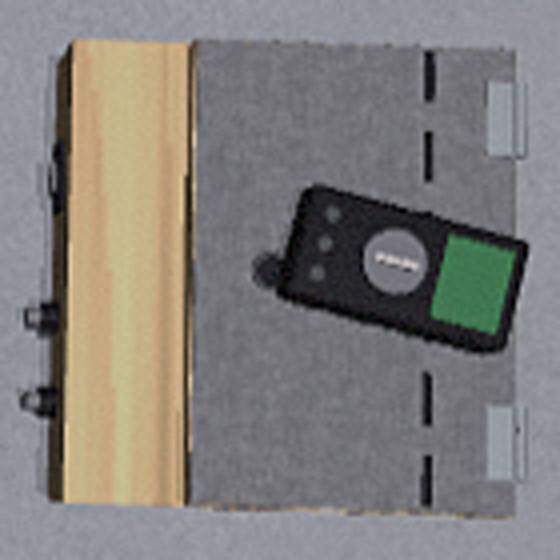

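```bash
cat > fit.py <<'E'
from h import *
def un(p,o,s): return np.array([o[0]+(p[0]+.5)/s-.5,o[1]+(p[1]+.5)/s-.5])
def fit(obs,x0):
    def pose(q,P):
        c,s=np.cos(q[3]),np.sin(q[3]);R=np.array([[c,-s,0],[s,c,0],[0,0,1]]);return R@np.array(P,float)+q[:3]
    def f(q): return np.concatenate([proj(n,pose(q,P))[0]-uv for n,P,uv in obs])
    r=least_squares(f,x0,loss="soft_l1",x_scale=[1,1,1,.01]);return r.x,f(r.x).reshape(-1,2)
if __name__=="__main__":
    S=lambda p:un(p,(265,165),5);T=lambda p:un(p,(195,165),5)
    o=[("side",(-90,-40,5),S((90,222))),("side",(90,-40,5),S((433,222))),("top",(90,-40,5),T((298,138))),("top",(-90,-40,5),T((237,452))),
    ("side",(-90,30,45),S((92,84))),("side",(90,30,45),S((430,84))),("side",(-90,40,45),S((92,72))),("side",(90,40,45),S((430,72))),
    ("top",(90,40,45),T((152,98))),("top",(-90,40,45),T((83,424))),("side",(-90,30,5),S((92,141))),("side",(90,30,5),S((430,141))),("top",(90,30,5),T((176,117))),("top",(-90,30,5),T((120,434)))]
    q,r=fit(o,[600,200,54,-.2]);print("strip",q.round(1),np.degrees(q[3]));print(r.round(1).tolist())
    K=tri(S((254,495)),T((590,363)));print("knob end",K)
    c,s=np.cos(q[3]),np.sin(q[3]);R=np.array([[c,-s],[s,c]])
    print("knob end in strip frame",R.T@(K[:2]-q[:2]))
    S2=lambda p:un(p,(265,290),3);T2=lambda p:un(p,(365,155),4)
    o=[("side",(-160,150,80),S2((36,85))),("side",(160,150,80),S2((474,34))),("side",(-160,70,102),S2((48,153))),("side",(160,70,102),S2((508,100))),("side",(-160,-150,102),S2((88,450))),("side",(160,-150,102),S2((607,380))),
    ("top",(160,150,80),T2((72,40))),("top",(-160,150,80),T2((63,502))),("top",(160,70,102),T2((195,41))),("top",(-160,70,102),T2((188,505))),("top",(160,-150,102),T2((516,48))),("top",(-160,-150,102),T2((514,517)))]
    b,r=fit(o,[600,-250,0,0]);print("bay",b.round(1),np.degrees(b[3]));print(r.round(1).tolist())
    for n,p,u in o: pass
E
python3 fit.py
```

```text
strip [ 5.744e+02  2.857e+02  5.740e+01 -2.000e-01] -9.205927511750719
[[-0.2, 0.8], [0.3, 0.4], [0.7, -0.1], [0.5, 0.5], [-0.3, -0.2], [0.2, -0.6], [-0.2, -0.0], [0.0, -0.5], [-0.9, 0.0], [-0.4, 0.1], [0.3, 0.4], [-0.3, -0.0], [0.6, -0.4], [-1.0, -0.5]]
knob end [534.62027563  68.28985303  43.4384647 ]
knob end in strip frame [  -4.51185637 -220.97980124]
bay [ 577.  -269.8   -1.1   -0. ] -1.0475306024660072
[[-0.1, 0.2], [-0.4, 0.4], [-0.6, 0.6], [0.0, -0.1], [-0.9, 0.0], [1.7, -0.4], [0.1, -0.5], [-0.5, -0.3], [-0.1, -1.5], [-0.6, 0.2], [0.1, -0.2], [0.3, 0.3]]
```

The strip fit leaves residuals under 1 px, and its height (57) and the knob height (43) agree with the text's 54 and 38 within a few mm. The locker fit gives z = -1, with yaw -1°. First I move to above the knob.

```bash
python3 -m handwheel '[[1,[20,0,-14],[0,0,0]],[1,[31,0,-23],[0,0,0]],[1,[31,0,-23],[0,0,0]],[1,[31,0,-23],[0,0,0]],[1,[31,0,-23],[0,0,0]],[1,[31,0,-23],[0,0,0]],[1,[31,0,-23],[0,0,0]],[1,[31,0,-23],[0,0,0]],[1,[31,0,-23],[0,0,0]],[1,[31,0,-23],[0,0,0]]]' 30
python3 -m handwheel '[[0.7,[31,0,-23],[0,0,0]],[0.7,[31,0,-23],[0,0,0]],[0.7,[31,0,-23],[0,0,0]],[0.7,[31,0,-23],[0,0,0]],[0.7,[31,0,-23],[0,0,0]],[0.7,[31,0,-22],[0,0,0]],[0.7,[20,0,-14],[0,0,0]],[0.7,[0,10,0],[0,7,0]],[0.7,[0,10,0],[0,7,0]],[0.7,[0,10,0],[0,7,0]]]'
```

```text
time_s: 1.73
ee_pos: [370.5, 278.0, 214.2]
ee_rot: [-90.0, -0.0, -12.7]
force: [1.0, 1.0, -0.3]
gripper_width: 91.3
time_s: 2.57
ee_pos: [537.7, 86.2, 183.5]
ee_rot: [-90.0, -0.0, -34.1]
force: [-0.5, -0.0, -0.8]
gripper_width: 64.0
```

```bash
python3 -m handwheel '[[0.7,[0,9,0],[0,7,0]],[0.7,[0,9,0],[0,7,0]],[0.7,[0,9,0],[0,7,0]],[0.7,[0,9,0],[0,7,0]],[0.7,[0,9,0],[0,7,0]],[0.7,[0,9,0],[0,7,0]],[0.7,[0,9,0],[0,7,0]],[0.7,[0,9,0],[0,7,0]],[0.7,[0,9,0],[0,7,0]],[0.7,[0,9,0],[0,2,0]]]'
python3 - <<'E'
from h import *
print(env.state()["ee_pos"],env.state()["ee_rot"])
s=env.grab_frame("side");t=env.grab_frame("top")
a=cv2.resize(s[120:300,240:400],(400,450))
b=cv2.resize(t[160:320,195:337],(400,450))
cv2.imwrite("pics/k1.png",np.hstack([a,b])[:,:,::-1])
E
```

```text
time_s: 3.4
ee_pos: [537.4, 87.0, 93.6]
ee_rot: [-90.0, 0.0, -99.0]
force: [-0.4, -0.5, -0.1]
gripper_width: 63.3
[537.43035777  86.97605029  93.60659497] [-8.99829652e+01  1.08195981e-02 -9.89755558e+01]
```

View pics/k1.png

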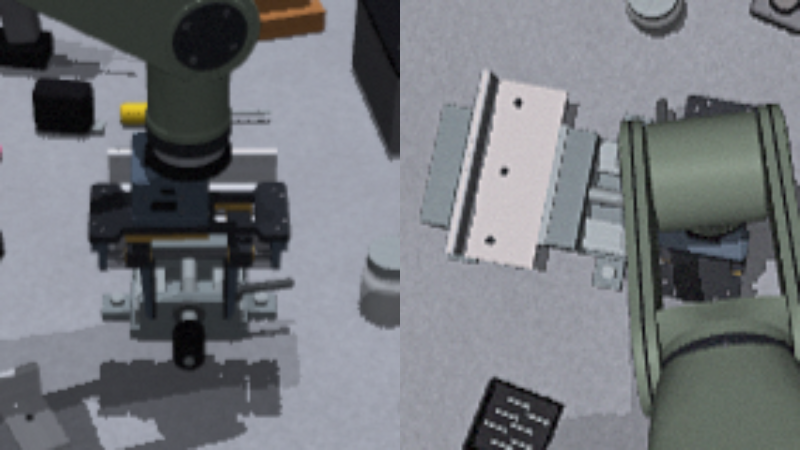

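The fingers straddle the knob (left half about (190,345), right half behind the forearm). I'll descend and close.

```bash
python3 -m handwheel '[[0.7,[0,12,0],[0,0,0]],[0.7,[0,12,0],[0,0,0]],[0.7,[0,12,0],[0,0,0]],[0.7,[0,12,0],[0,0,0]],[0.7,[0,12,0],[0,0,0]],[0.7,[0,12,0],[0,0,0]],[0.2,[0,0,0],[0,0,0]],[0.2,[0,0,0],[0,0,0]],[0.2,[0,0,0],[0,0,0]],[0.2,[0,0,0],[0,0,0]]]' 30
```

```text
time_s: 4.33
ee_pos: [538.1, 87.1, 23.0]
ee_rot: [-89.9, 0.0, -98.7]
force: [0.6, -0.4, -0.2]
gripper_width: 40.1
```

```bash
python3 -m handwheel '[[0.2,[0,0,0],[0,0,0]],[0.2,[0,0,0],[0,0,0]],[0.2,[0,0,0],[0,0,0]],[0.2,[1,0,0],[0,0,0]],[0.2,[2,0,0],[0,0,0]],[0.2,[4,0,0],[0,0,0]],[0.2,[4,0,0],[0,0,0]],[0.2,[4,0,0],[0,0,0]],[0.2,[4,0,0],[0,0,0]],[0.2,[4,0,0],[0,0,0]]]' 30
python3 -m handwheel '[[0.2,[4,0,0],[0,0,0]],[0.2,[4,0,0],[0,0,0]],[0.2,[3,0,0],[0,0,0]],[0.2,[0,0,0],[0,0,0]],[0.6,[0,0,0],[0,0,0]],[0.6,[0,0,0],[0,0,0]],[0.6,[0,0,0],[0,0,0]],[0.6,[0,0,0],[0,0,0]],[0.6,[0,0,0],[0,0,0]],[0.6,[0,-10,0],[0,0,0]]]' 30
```

```text
time_s: 5.17
ee_pos: [533.2, 65.3, 22.7]
ee_rot: [-90.1, 0.1, -98.8]
force: [-3.5, 5.2, 6.7]
gripper_width: 31.5
time_s: 6.0
ee_pos: [530.8, 53.2, 30.6]
ee_rot: [-90.2, -0.1, -98.7]
force: [-0.5, 0.8, -0.1]
gripper_width: 54.9
```

```bash
python3 -m handwheel '[[0.6,[0,-30,0],[0,0,0]],[0.6,[0,-30,0],[0,0,0]],[0.6,[0,-20,0],[0,-7,0]],[0.6,[0,-20,0],[0,-7,0]],[0.6,[0,-20,0],[0,-7,0]],[0.6,[0,0,0],[0,-7,0]],[0.6,[0,0,0],[0,-7,0]],[0.6,[0,0,0],[0,-7,0]],[0.6,[0,0,0],[0,-7,0]],[0.6,[0,0,0],[0,-7,0]]]'
python3 -m handwheel '[[0.6,[0,0,0],[0,-7,0]],[0.6,[0,0,0],[0,-7,0]],[0.6,[0,0,0],[0,-7,0]],[0.6,[0,0,0],[0,-7,0]],[0.6,[0,0,0],[0,-5.5,0]],[0.6,[0,0,0],[0,0,0]],[0.6,[0,0,20],[0,0,0]],[0.6,[0,0,35],[0,0,0]],[0.6,[0,0,40],[0,0,0]],[0.6,[0,0,40],[0,0,0]]]'
python3 - <<'E'
from h import *
e=env.state();p,r=e["ee_pos"],np.radians(e["ee_rot"][2]);print(p,e["ee_rot"])
s=env.grab_frame("side");cv2.imwrite("pics/s2.png",cv2.resize(s[165:285,265:375],None,fx=5,fy=5,interpolation=cv2.INTER_CUBIC)[:,:,::-1])
t=env.grab_frame("top");cv2.imwrite("pics/t2.png",cv2.resize(t[165:285,195:325],None,fx=5,fy=5,interpolation=cv2.INTER_CUBIC)[:,:,::-1])
R=np.array([[np.cos(r),-np.sin(r)],[np.sin(r),np.cos(r)]])
a=np.radians(-9.2);g=np.array([574.4,285.7])+np.array([-np.sin(a),np.cos(a)])*35
print(g,R.T@(g-p[:2]))
E
```

```text
time_s: 6.83
ee_pos: [532.2, 53.3, 152.8]
ee_rot: [-90.0, -0.0, -42.4]
force: [0.5, 0.1, -0.2]
gripper_width: 54.4
time_s: 7.67
ee_pos: [554.0, 187.6, 152.7]
ee_rot: [-90.0, -0.0, -9.5]
force: [0.2, -0.4, -0.6]
gripper_width: 54.7
[553.97800905 187.64234192 152.6824205 ] [-8.99786792e+01 -4.72969462e-02 -9.45979800e+00]
[579.99584157 320.24976928] [  3.86925621 135.08029558]
```

View pics/s2.png

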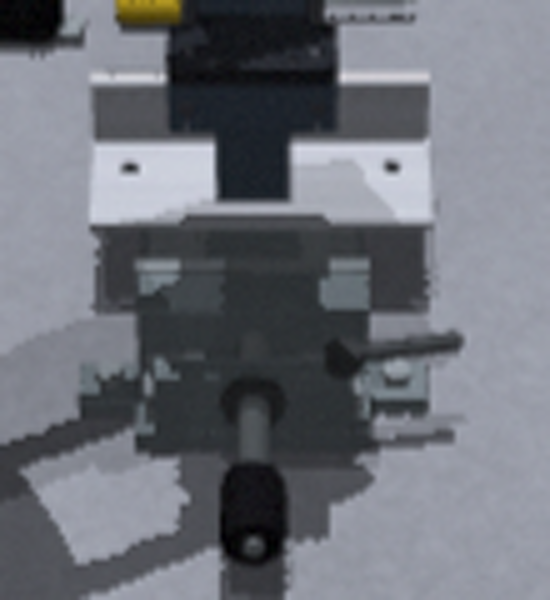

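View pics/t2.png

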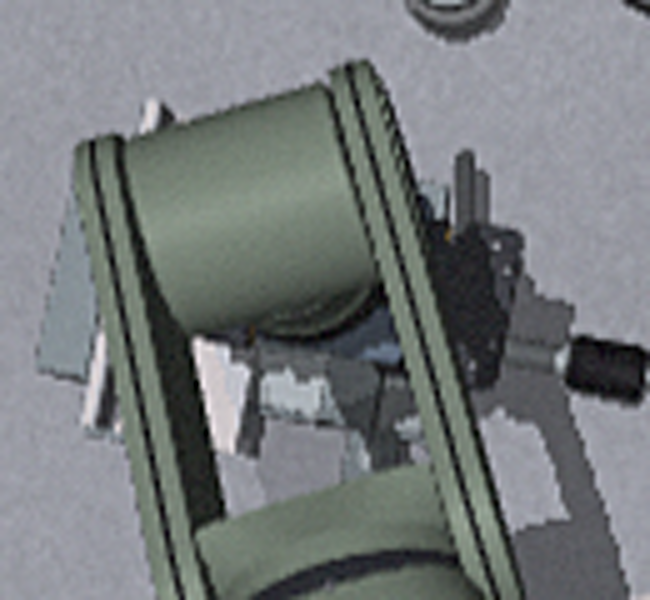

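The jaw is clearly open (the knob moved from row 495 to row 545 in the zoomed side view) and the strip hasn't moved. Next I go over the upstand and descend.

```bash
python3 -m handwheel '[[0.4,[0,0,40],[0,0,0]],[0.4,[1,0,40],[0,0,0]],[0.4,[1,0,35],[0,0,0]],[0.4,[1,0,20],[0,-0.2,0]],[0.4,[1,10,0],[0,0,0]],[0.4,[0,15,0],[0,0,0]],[0.4,[0,15,0],[0,0,0]],[0.4,[0,10,0],[0,0,0]],[0.4,[0,0,0],[0,0,0]],[0.4,[0,0,0],[0,0,0]]]'
python3 - <<'E'
from h import *
e=env.state();print(e["ee_pos"],e["ee_rot"])
s=env.grab_frame("side");cv2.imwrite("pics/s3.png",cv2.resize(s[125:245,265:375],None,fx=5,fy=5,interpolation=cv2.INTER_CUBIC)[:,:,::-1])
E
```

```text
time_s: 8.6
ee_pos: [579.1, 318.1, 101.7]
ee_rot: [-90.1, 0.1, -9.1]
force: [-0.1, 0.3, 0.6]
gripper_width: 36.4
[579.12125786 318.14207204 101.661938  ] [-9.00517907e+01  5.54347727e-02 -9.09594964e+00]
```

View pics/s3.png

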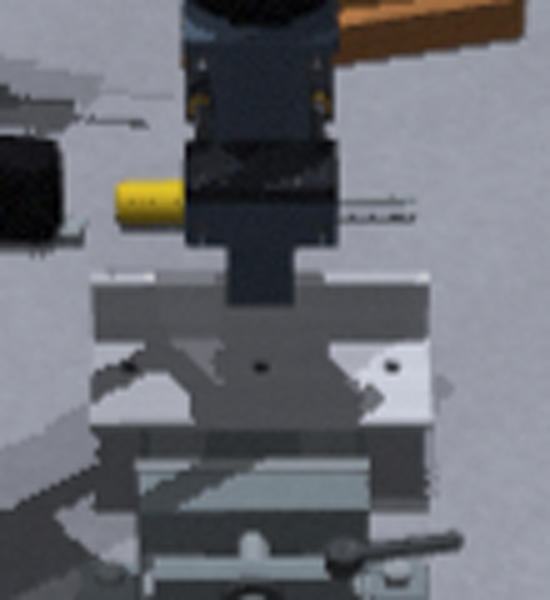

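```bash
python3 -m handwheel '[[0.4,[1,8,2],[0,0,0]],[0.4,[0,10,0],[0,0,0]],[0.4,[0,9,0],[0,0,0]],[0.4,[0,5,0],[0,0,0]],[0.1,[0,0,0],[0,0,0]],[0.0,[0,0,0],[0,0,0]],[0.0,[0,0,0],[0,0,0]],[0.0,[0,0,0],[0,0,0]],[0.0,[0,0,0],[0,0,0]],[0.0,[0,0,0],[0,0,0]]]' 50
python3 -m handwheel '[[0.0,[0,0,0],[0,0,0]],[0.0,[0,0,0],[0,0,0]],[0.0,[0,-1,0],[0,0,0]],[0.0,[0,-3,0],[0,0,0]],[0.0,[0,-6,0],[0,0,0]],[0.0,[0,-8,0],[0,0,0]],[0.0,[0,-10,0],[0,0,0]],[0.0,[0,-10,0],[0,0,0]],[0.0,[0,-10,0],[0,0,0]],[0.0,[0,-10,0],[0,0,0]]]' 50
```

```text
time_s: 9.48
ee_pos: [581.0, 321.9, 70.6]
ee_rot: [-89.9, -0.1, -9.0]
force: [0.1, 3.0, -0.6]
gripper_width: 9.9
time_s: 10.32
ee_pos: [580.8, 321.1, 129.5]
ee_rot: [-90.0, -0.0, -9.0]
force: [0.6, -0.6, -4.8]
gripper_width: 9.7
```

The strip is gripped at 9.7–9.9 mm opening, and the lift shows about 4.8 N, which matches its weight. I'm carrying it to the ledge, turning +8° to the locker's axes.

```bash
python3 -m handwheel '[[0.0,[0,0,0],[0,-4,0]],[0.0,[0,0,0],[0,-4,0]],[0.0,[0.2,0,-12],[0,0,0]],[0.0,[0.5,0,-25],[0,0,0]],[0.0,[0.6,0,-35],[0,0,0]],[0.0,[0.7,0,-38],[0,0,0]],[0.0,[0.7,0,-38],[0,0,0]],[0.0,[0.7,0,-38],[0,0,0]],[0.0,[0.7,0,-38],[0,0,0]],[0.0,[0.7,0,-38],[0,0,0]]]' 50
python3 -m handwheel '[[0.0,[0.7,0,-38],[0,0,0]],[0.0,[0.7,0,-38],[0,0,0]],[0.0,[0.6,0,-35],[0,0,0]],[0.0,[0.5,0,-25],[0,0,0]],[0.0,[0.2,0,-16],[0,0,0]],[0.0,[0,0,-8],[0,0,0]],[0.0,[0,0,0],[0,0,0]],[0.0,[0,0,0],[0,0,0]],[0.0,[0,0,0],[0,0,0]],[0.0,[0,0,0],[0,0,0]]]' 50
python3 - <<'E'
from h import *
e=env.state();print(e["ee_pos"],e["ee_rot"],e["force"])
s=env.grab_frame("side");cv2.imwrite("pics/s4.png",cv2.resize(s[240:380,255:455],None,fx=4,fy=4,interpolation=cv2.INTER_CUBIC)[:,:,::-1])
t=env.grab_frame("top");cv2.imwrite("pics/t4.png",cv2.resize(t[155:295,345:505],None,fx=4,fy=4,interpolation=cv2.INTER_CUBIC)[:,:,::-1])
E
```

```text
time_s: 11.15
ee_pos: [580.0, 56.4, 128.6]
ee_rot: [-90.0, -0.0, -1.1]
force: [0.3, 1.0, -4.8]
gripper_width: 9.7
time_s: 11.98
ee_pos: [580.6, -99.7, 128.0]
ee_rot: [-90.0, 0.0, -0.9]
force: [0.2, 0.6, -5.1]
gripper_width: 9.7
[580.57615765 -99.74104568 127.98272282] [-8.99695666e+01  1.19943677e-02 -9.42996575e-01] [ 0.24035941  0.56713483 -5.10260462]
```

View pics/s4.png

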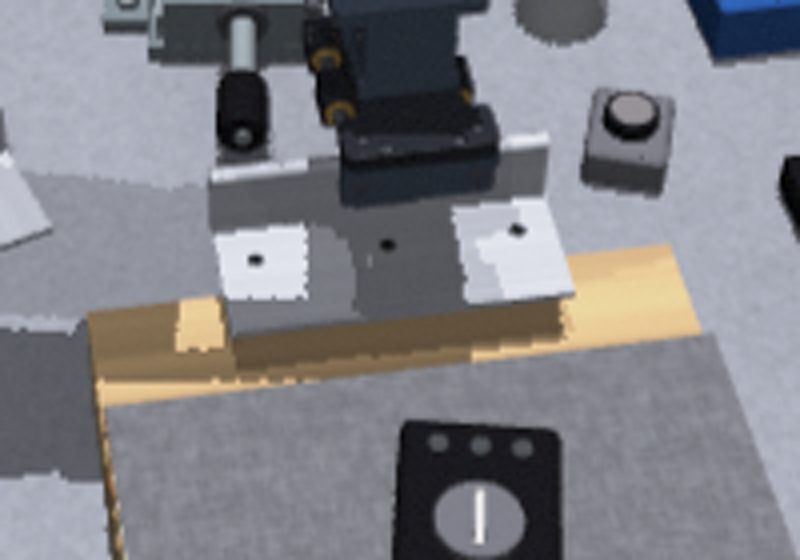

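View pics/t4.png

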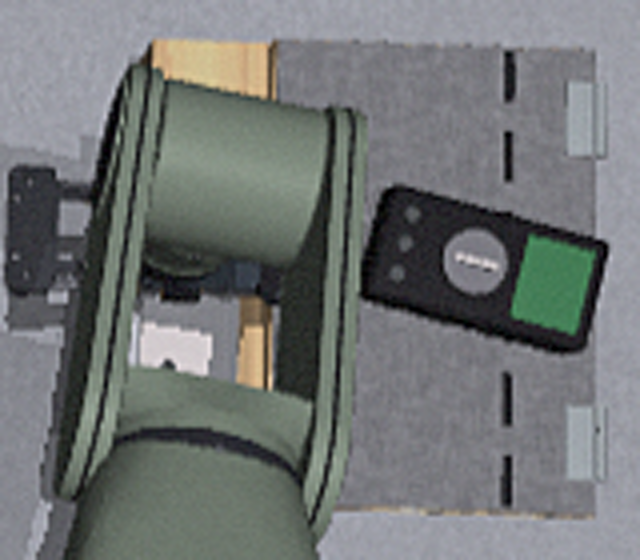

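Run:
```python
from fit import *
S=lambda p:un(p,(255,240),4)
o=[("side",(-90,-40,5),S((230,331))),("side",(90,-40,5),S((574,294))),("side",(-90,30,5),S((212,232))),("side",(90,30,45),S((547,145))),("side",(-90,30,45),S((210,182))),("side",(90,40,45),S((547,134))),("side",(-90,40,45),S((210,170)))]
q,r=fit(o,[580,-135,111,-.02]);print(q.round(1),np.degrees(q[3]));print(r.round(1).tolist())
for z in(111.4,114):
  def g(p,z=z):
    c,s=np.cos(p[2]),np.sin(p[2]);R=np.array([[c,-s,0],[s,c,0],[0,0,1]])
    return np.concatenate([proj(n,R@np.array(P,float)+[p[0],p[1],z])[0]-uv for n,P,uv in o])
  print(z,least_squares(g,[580,-135,-.02],x_scale=[1,1,.01]).x)
```

```text
[ 579.8 -130.1  104.7   -0. ] -1.4230328530578673
[[0.1, 0.5], [-0.2, 0.2], [0.1, 0.2], [0.4, 0.2], [0.4, -0.2], [-0.7, -0.4], [-0.2, -0.6]]
111.4 [ 5.78413317e+02 -1.36006236e+02 -2.42448897e-02]
114 [ 5.77876459e+02 -1.38309610e+02 -2.39444653e-02]
```

The fitted pose agrees with the kinematics within 2 mm and 0.5°. I'm lowering onto the bare ledge in front of the lid edge.

```bash
python3 -m handwheel '[[0.0,[0,3,-4],[0,0,0]],[0.0,[0,6,-4],[0,0,0]],[0.0,[0,7,0],[0,0,0]],[0.0,[0,6,0],[0,0,0]],[0.0,[0,4,0],[0,0,0]],[0.0,[0,1,0],[0,0,0]],[0.0,[0,1,0],[0,0,0]],[0.0,[0,0,0],[0,0,0]],[0.0,[0,0,0],[0,0,0]],[0.0,[0,0,0],[0,0,0]]]' 50
python3 -m handwheel '[[0.0,[0,0.5,0],[0,0,0]],[0.0,[0,0.5,0],[0,0,0]],[0.0,[0,0.5,0],[0,0,0]],[0.0,[0,0.5,0],[0,0,0]],[0.0,[0,0,0],[0,0,0]],[0.0,[0,0,0],[0,0,0]],[0.0,[0,0,0],[0,0,0]],[0.0,[0,0,0],[0,0,0]],[0.0,[0,0,0],[0,0,0]],[0.0,[0,0,0],[0,0,0]]]' 50
```

```text
time_s: 12.92
ee_pos: [580.8, -109.0, 100.3]
ee_rot: [-90.0, -0.0, -1.0]
force: [-0.8, -0.2, -4.7]
gripper_width: 9.5
time_s: 13.75
ee_pos: [580.6, -109.0, 97.9]
ee_rot: [-90.0, -0.0, -1.0]
force: [0.0, 0.3, -4.5]
gripper_width: 9.7
```

```bash
python3 -m handwheel '[[0.0,[0,0.4,0],[0,0,0]],[0.0,[0,0.4,0],[0,0,0]],[0.0,[0,0.4,0],[0,0,0]],[0.0,[0,0,0],[0,0,0]],[0.0,[0,0,0],[0,0,0]],[0.0,[0,0,0],[0,0,0]],[0.0,[0,0,0],[0,0,0]],[0.0,[0,0,0],[0,0,0]],[0.0,[0,0,0],[0,0,0]],[0.0,[0,0,0],[0,0,0]]]' 50
python3 - <<'E'
from h import *
e=env.state();print(e["ee_pos"],e["ee_rot"],e["force"],e["torque"])
s=env.grab_frame("side");cv2.imwrite("pics/s5.png",cv2.resize(s[240:380,255:455],None,fx=4,fy=4,interpolation=cv2.INTER_CUBIC)[:,:,::-1])
E
```

```text
time_s: 14.58
ee_pos: [580.5, -109.0, 96.7]
ee_rot: [-90.0, -0.0, -1.0]
force: [-0.5, 0.3, -4.2]
gripper_width: 9.7
[ 580.53443339 -108.99869504   96.74476349] [-8.99944596e+01 -1.89685419e-03 -1.00846381e+00] [-0.54014121  0.33702057 -4.20376094] [0.08046122 0.05309263 0.05817461]
```

View pics/s5.png

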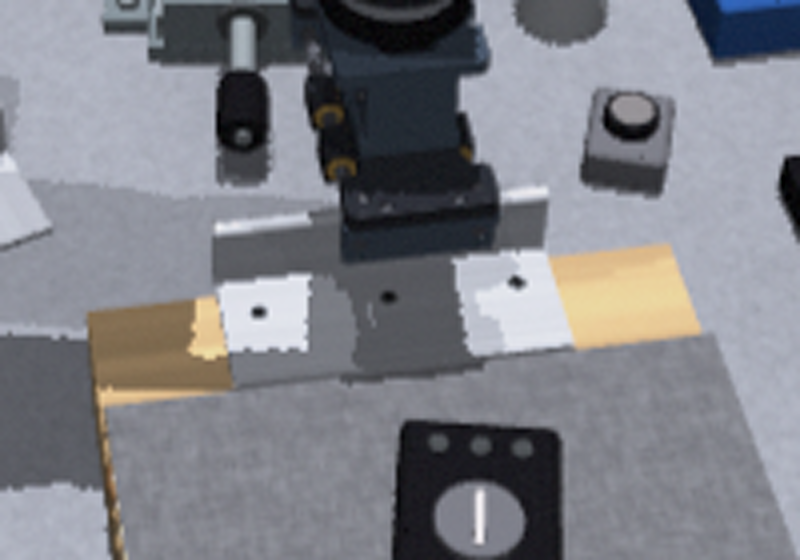

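```bash
python3 -m handwheel '[[0.0,[0,0.4,0],[0,0,0]],[0.0,[0,0.4,0],[0,0,0]],[0.0,[0,0.4,0],[0,0,0]],[0.0,[0,0,0],[0,0,0]],[0.0,[0,0,0],[0,0,0]],[0.0,[0,0,0],[0,0,0]],[0.0,[0,0,0],[0,0,0]],[0.0,[0,0,0],[0,0,0]],[0.0,[0,0,0],[0,0,0]],[0.0,[0,0,0],[0,0,0]]]' 50
```

```text
time_s: 15.47
ee_pos: [580.6, -109.0, 96.5]
ee_rot: [-90.0, -0.0, -1.0]
force: [-3.7, 2.1, 6.0]
gripper_width: 9.9
```

The strip touches at TCP z 96.5, where the text's heights put it at 96.6. I'm easing off slightly and sliding in.

```bash
python3 -m handwheel '[[0.0,[0,-0.6,0],[0,0,0]],[0.0,[0,0,-1],[0,0,0]],[0.0,[0,0,-2],[0,0,0]],[0.0,[0,0,-3],[0,0,0]],[0.0,[0,0,-3],[0,0,0]],[0.0,[0,0,-3],[0,0,0]],[0.0,[0,0,-3],[0,0,0]],[0.0,[0,0,-2],[0,0,0]],[0.0,[0,0,-1],[0,0,0]],[0.0,[0,0,0],[0,0,0]]]' 50
python3 - <<'E'
from h import *
e=env.state();print(e["ee_pos"],e["ee_rot"],e["force"],e["torque"])
s=env.grab_frame("side");cv2.imwrite("pics/s6.png",cv2.resize(s[260:380,265:445],None,fx=4.4,fy=4.4,interpolation=cv2.INTER_CUBIC)[:,:,::-1])
E
```

```text
time_s: 16.3
ee_pos: [580.9, -126.9, 96.5]
ee_rot: [-90.0, -0.1, -1.0]
force: [0.2, 4.7, 4.5]
gripper_width: 9.9
[ 580.92606764 -126.93961281   96.51709645] [-89.96446159  -0.09567454  -1.03599361] [0.20095899 4.66434297 4.49499837] [ 0.79802894 -0.0028428  -0.04610643]
```

View pics/s6.png

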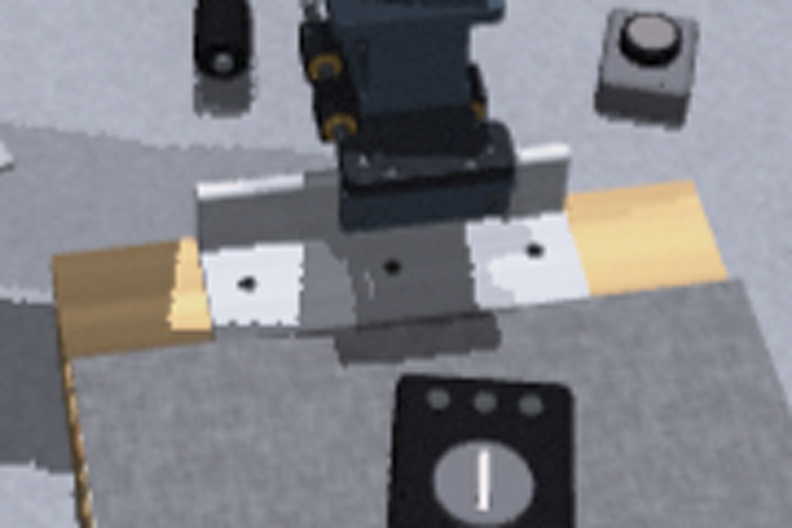

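The flange edge has gone under the lid rim (zoomed rows about 285–340) and the lid lies flat. I'm continuing in.

```bash
python3 -m handwheel '[[0.0,[0,-0.1,-1],[0,0,0]],[0.0,[0,0,-2],[0,0,0]],[0.0,[0,0,-3],[0,0,0]],[0.0,[0,0,-3],[0,0,0]],[0.0,[0,0,-3],[0,0,0]],[0.0,[0,0,-3],[0,0,0]],[0.0,[0,0,-3],[0,0,0]],[0.0,[0,0,-3],[0,0,0]],[0.0,[0,0,-2],[0,0,0]],[0.0,[0,0,-1],[0,0,0]]]' 50
python3 -m handwheel '[[0.0,[0,0,-0.5],[0,0,0]],[0.0,[0,0,-0.5],[0,0,0]],[0.0,[0,0,-0.5],[0,0,0]],[0.0,[0,0,0],[0,0,0]],[0.0,[0,0,0],[0,0,0]],[0.0,[0,0,0],[0,0,0]],[0.0,[0,0,0],[0,0,0]],[0.0,[0,0,0],[0,0,0]],[0.0,[0,0,0],[0,0,0]],[0.0,[0,0,0],[0,0,0]]]' 50
```

```text
time_s: 17.18
ee_pos: [580.2, -150.7, 96.5]
ee_rot: [-89.9, -0.1, -1.0]
force: [0.5, 5.5, 4.9]
gripper_width: 9.9
time_s: 18.02
ee_pos: [580.1, -152.1, 96.5]
ee_rot: [-90.0, -0.0, -1.0]
force: [-0.1, 4.7, 4.2]
gripper_width: 9.8
```

```bash
python3 -m handwheel '[[0.0,[0,0,-0.5],[0,0,0]],[0.0,[0,0,-0.5],[0,0,0]],[0.0,[0,0,-0.5],[0,0,0]],[0.0,[0,0,-0.5],[0,0,0]],[0.0,[0,0,0],[0,0,0]],[0.0,[0,0,0],[0,0,0]],[0.0,[0,0,0],[0,0,0]],[0.0,[0,0,0],[0,0,0]],[0.0,[0,0,0],[0,0,0]],[0.0,[0,0,0],[0,0,0]]]' 50
python3 -m handwheel '[[0.0,[0,0,-0.5],[0,0,0]],[0.0,[0,0,-0.5],[0,0,0]],[0.0,[0,0,-0.5],[0,0,0]],[0.0,[0,0,0],[0,0,0]],[0.0,[0,0,0],[0,0,0]],[0.0,[0,0,0],[0,0,0]],[0.0,[0,0,0],[0,0,0]],[0.0,[0,0,0],[0,0,0]],[0.0,[0,0,0],[0,0,0]],[0.0,[0,0,0],[0,0,0]]]' 50
```

```text
time_s: 18.85
ee_pos: [580.1, -153.8, 96.5]
ee_rot: [-89.9, -0.0, -1.0]
force: [-0.4, 6.3, 4.9]
gripper_width: 9.9
time_s: 19.68
ee_pos: [579.9, -153.9, 96.5]
ee_rot: [-89.8, -0.0, -1.0]
force: [-0.4, 10.8, 6.2]
gripper_width: 9.9
```

The strip stopped at y -153.9 with the push force rising, so it is on the batten (I predicted -154.8). I'm pressing down more and then checking.

```bash
python3 -m handwheel '[[0.0,[0,0.3,-0.3],[0,0,0]],[0.0,[0,0.3,0],[0,0,0]],[0.0,[0,0.3,0],[0,0,0]],[0.0,[0,0.3,0],[0,0,0]],[0.0,[0,0,0],[0,0,0]],[0.0,[0,0,0],[0,0,0]],[0.0,[0,0,0],[0,0,0]],[0.0,[0,0,0],[0,0,0]],[0.0,[0,0,0],[0,0,0]],[0.0,[0,0,0],[0,0,0]]]' 50
python3 - <<'E'
from h import *
e=env.state();print(e["ee_pos"],e["ee_rot"],e["force"],e["torque"])
s=env.grab_frame("side");cv2.imwrite("pics/s7.png",cv2.resize(s[250:390,265:465],None,fx=4,fy=4,interpolation=cv2.INTER_CUBIC)[:,:,::-1])
t=env.grab_frame("top");cv2.imwrite("pics/t7.png",t[:,:,::-1])
E
```

```text
time_s: 20.52
ee_pos: [579.9, -153.9, 96.5]
ee_rot: [-89.8, -0.0, -1.0]
force: [-2.1, 12.7, 11.5]
gripper_width: 10.0
[ 579.88756235 -153.94425343   96.48593869] [-8.97948964e+01 -4.60635604e-02 -9.78714965e-01] [-2.08954089 12.65006408 11.53564939] [1.83781484 0.28346529 0.27173011]
```

View pics/s7.png

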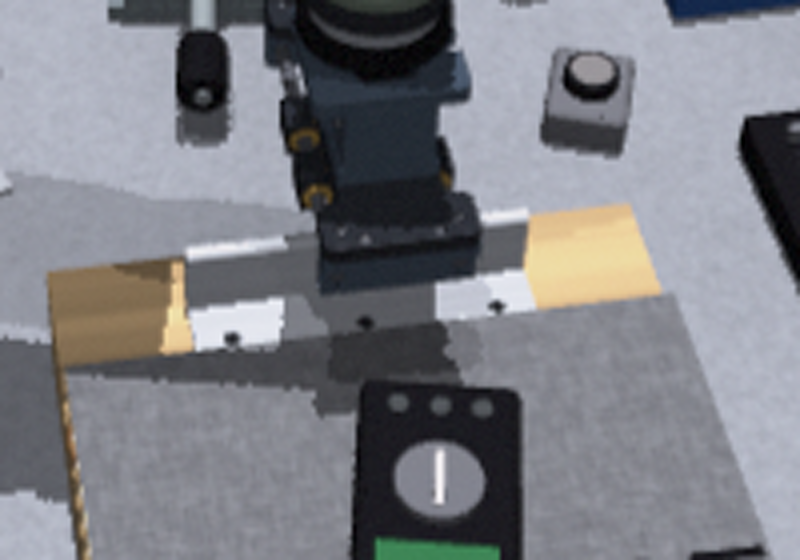

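View pics/t7.png

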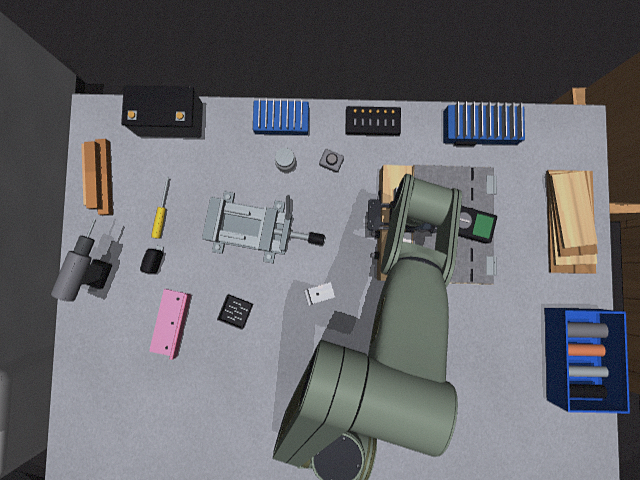

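Run:
```python
from fit import *
def bay(P,b=(577.0,-269.8,0),yaw=np.radians(-1.05)):
    c,s=np.cos(yaw),np.sin(yaw);return np.array([[c,-s,0],[s,c,0],[0,0,1]])@np.array(P,float)+b
z=lambda p:(p-[265,250]+.5)*4-.5
for n,P in [("flange L inner",(-90,110,85)),("R inner",(90,110,85)),("top back L",(-90,120,125)),("top back R",(90,120,125)),("top front L",(-90,110,125)),("top front R",(90,110,125)),("lid L",(-160,70,102)),("lid R",(160,70,102))]:
    print(n,z(proj("side",bay(P))[0]).round(0))
e=env.state();print(e["time_s"],e["force"],np.abs(e["qvel"]).max())
```

```text
flange L inner [188. 310.]
R inner [524. 270.]
top back L [185. 245.]
top back R [526. 206.]
top front L [188. 259.]
top front R [531. 220.]
lid L [ 61. 365.]
lid R [678. 292.]
20.6167 [-1.38272231 12.49765487 12.04935281] 0.05596330685442437
```

```bash
python3 -m handwheel '[[0.0,[0,0.2,-0.2],[0,0,0]],[0.0,[0,0.2,0],[0,0,0]],[0.0,[0,0,0],[0,0,0]],[0.0,[0,0,0],[0,0,0]],[0.0,[0,0,0],[0,0,0]],[0.0,[0,0,0],[0,0,0]],[0.0,[0,0,0],[0,0,0]],[0.0,[0,0,0],[0,0,0]],[0.0,[0,0,0],[0,0,0]],[0.0,[0,0,0],[0,0,0]]]' 50
```

```text
time_s: 21.45
ee_pos: [579.9, -153.9, 96.5]
ee_rot: [-89.8, -0.1, -1.0]
force: [-2.8, 12.4, 14.2]
gripper_width: 9.6
```

The predicted home pose overlays the picture within about 1 px, and the arm is still and pressing. I'm handing in.

```bash
python3 -c "
from workcell import env
print(env.job_done()); e=env.state(); print(e['time_s'],e['ee_pos'],e['force'],e['gripper_width'])"
```

```text
the job is handed in; nothing more can be done
None
the job is handed in; nothing more can be done
```

I slid the vise jaw open about 34 mm by its knob, lifted the strip out and laid it on the ledge. I then slid its flange under the lid until it stopped on the batten, and handed in still gripping and pressing it. No verdict was reported.

**Last checks, all at 21.5 s or just before:**
- **Home:** the strip stopped at TCP y -153.9 mm against a predicted -154.8 mm, with the push force rising to about 12 N. The predicted home pose matched the side view within about 1 px at most points; the lid's right corner was about 4 px off.
- **Centred:** the ledge showing at each end of the strip looked equal.
- **Pressed down:** the upward reaction was about 14 N, plus the strip's weight. The 50 N grip command held with the opening at about 9.6–10 mm.
- **Flat and still:** tilt was about 0.2° and the arm was still.
- **Surroundings:** the lid looked closed, and nothing else on the bench looked moved, including the meter as far as it showed. I judged these by eye and did not measure them.

**Disagreement:** the first camera heights for the strip (57 mm) and the knob (43 mm) read 3–5 mm above the text's 54 and 38 mm. Contact on the ledge matched the text.

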